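# Pass a board pallet over the spring stop of a transfer track

## Robot

A 6-joint arm with a two-finger parallel gripper is mounted at the origin on a cart in front of the work surface, level with it; the furniture and walls round the work are solid. World frame = base frame: x ahead of the robot, y to its left, z up, the work surface at z = 0. Lengths are in m, angles in rad, forces in N, time in s.
With the tool pointing down it reaches from about 0.375 to 0.9 m from the base axis. Payload 3.1 kg.
Tool frame: the origin (TCP) lies between the finger pads; the fingertips stand 22 mm ahead of it and the grasp point (between the pads) lies 3 mm ahead of it; z points along the fingers, y is the direction in which the jaws open and shut (so a half turn about z gives the same grasp; the last joint's range is limited). The gripper opens to 87 mm and grips with 3 to 60 N. Pads are 19 mm wide; open, the fingers measure 117 mm over their backs; the gripper's body (75 mm by 190 mm) begins 51 mm behind the grasp point.
Start: joints at [1.127, 0.527, 1.433, -0, 1.181, -0.178], TCP at [0.164, 0.603, 0.245] pointing down, gripper open.
Joint ranges: [-3.08, 3.08], [-0.75, 2.2], [0.22, 2.44], [-1.43, 4.57], [0, 2.65], [-2.85, 2.85]. Speed limits (rad/s): [2.79, 2.79, 3.14, 3.14, 3.14, 3.14].

## Interface

Orientations are given as a unit quaternion [x, y, z, w].
In Python, from rig import get_obs, camera, get_calibration, hand_in, search_frame gives the robot as it stands.
- The arm moves only by the shell command python3 -m jog 'ROWS' [FORCE]. ROWS is JSON, a list of rows, each an object with "grip": the closure in counts, from 0 (fully open) to 255 (shut); "travel": the shift along the world's x, y, z in cm, a list of three; "twist": the turn about the world's z in degrees. A call has 1 to 8 rows; each row shifts and turns the commanded pose from where the row before left it; what a row does not reach is not made up. A row lasts 1/10 s, in which the tool goes at most 50 mm and 8.59 degrees, less where a joint would pass 70% of its speed; a pose out of reach is approached as far as the arm can. A call is refused whole if a number of a shift passes 5 or a number of a turn 8.59, either way. A call with a gripper value outside its range is refused whole. The fingers move at their own pace and stop on an object; FORCE is the grip in N (left out, the last holds). Time passes only in rows, so rows that do not move let the fingers close. It gives the time, the measured TCP pose, the force and the opening at its end, in the units of the state.
- get_obs(): the state, without advancing time (a new reading comes with each control period).
- camera(name): name is "scene" or "top" or "wrist"; returns the picture (480x640x3 uint8, red, green, blue); there is no depth.
- get_calibration(name): a dict with "fx", "fy", "cx", "cy" (pixels), "R" (3x3) and "t" (3): a world point X has camera coordinates R X + t; the wrist camera has in their place "T_tool_cam" (4x4, takes a point from camera to tool coordinates, whose origin is the TCP and whose axes are the flange's). Camera axes: x right, y down, z forward; pixel columns grow to the right and rows downward; lengths in m; the calibration is good to about 2 mm. A picture is of the moment at which its call begins: read the wrist's pose just before it. get_calibration takes no time and is no camera call.
- hand_in(): hands the job in, once; it reports no verdict.
Trained networks look in the newest picture that a camera, given by its name, has taken for a name from the list of things; names that differ only in an ending like _2 or _b are one class to them, and where a whole thing is asked for, a point or a joint stands for the part that bears it (a point fixed in the world has none). Each returns a list of dicts, best first, with "p" (0 to 1); they miss things now and then, are a little off and sometimes report something else, mostly with a low value. They report only what shows in the picture. A call takes as long as a camera call.
- search_frame(target, camera): "at" ([x, y, z] in m, in world coordinates, good to about 4 mm: the middle of the surface that is visible of it).
The state is a dict: "time": time; "q": joint angles; "joint_velocities": joint speeds; "joint_torque": joint torques, N m; "position": TCP position; "tool_rot": TCP orientation; "ft_force": force on the tool from outside, world axes, zero at the start; "moment": the same for the moment, N m; "grip_width": finger opening in m.
Only numpy, scipy, OpenCV 4.12 (cv2) and the standard library are available. Lean on these libraries where they do the work, as an engineer would, in place of code of your own. Each camera call takes 0.05 s, during which the arm holds its last target. There are 200 camera calls.

## Task

Press the yellow bar of the transfer track down with a fingertip to sink the spring stop and, holding it down the whole way, push the pallet by its red flag to the robot's right, over the stop and up to the end stop. Then lift the fingers clear, so that the stop springs up behind the pallet and locks it there. Only press and push: do not take the flag between the fingers, do not touch the circuit board on the pallet, and leave the loose things around the track where they lie.

Things in the scene. Friction and masses are not known exactly. Their poses are not given: they have to be found in the camera images.
- transfer_track: Fixed grey track, about 154 x 270 mm, two aluminium rails (tops 37 mm above the bench). Origin on the bench right under the stop's steel tooth, which spans y -5 to +5, x 6 to 30 mm, its top 27 mm up at rest. z up; the pallet travels along -y (to the robot's right, up to 20 degrees askew); the -x side, with the yellow bar, faces the robot.
- end_stop (a point): Middle of the dark steel end stop's face at the right end of the track, 26 mm above the bench; the pallet's front edge comes to it (to about 4 mm, at two rubber buffers). Axes parallel to the track's.
- press_bar: Yellow bar, 36 (x) x 185 (y) x 6 mm, level along the near side of the track, outside the rail. Origin at the centre of its top face, 24 mm above the bench at rest, 11 mm fully down; axes parallel to the track's. Moves only straight down and up, together with the tooth, wherever it is pressed. At the start it reaches at least 40 mm behind (+y of) the flag's rear face.
- stop (a joint): How far bar and tooth are pushed down, m: 0 up (rest), 0.013 fully down. A spring returns it: about 2 N to start it, 6 N fully down. The pallet passes while it is more than 0.008; the pallet is an open frame, and a tooth let up too soon rises inside it and traps it half-way.
- pallet (a joint): Position of the pallet along the track, m: 0 leftmost; starts between 0 and 0.03. With the bar up it is blocked at 0.035; from 0.035 to 0.115 it passes over the tooth; beyond 0.115 the tooth can rise behind it; 0.122 is the end stop. Slides with about 1 N of friction (some drag when fast) and stays where it is left.
- deck (a point): Centre of the pallet's deck, 40 mm above the bench. The pallet is black with an aluminium deck, 86 (x) x 70 (y) mm, axes parallel to the track's; it cannot leave the rails.
- flag_push (a point): Centre of the rear face (the face to push, looking along the track's +y, level with the pallet's rear edge) of the red flag: an upright plate 36 wide (x), 8 thick (y), 29 to 45 mm above the bench, over the bar's middle line; a red arm (top 45 mm) joins it to the deck. A fingertip on the bar behind it meets this face as it slides along. At the end stop the bar runs 20 mm beyond it.
- board: Small green circuit board, 26 x 42 x 13 mm, fixed in the middle of the pallet's deck; origin at the centre of its underside, about 41 mm above the bench. Not to be touched.
- brush: Loose black brush, 24 x 152 x 10 mm, lying in front of the track; origin on its underside near its middle. Leave it where it lies.
- plug: Loose black plug housing, 16 x 37 x 14 mm, lying near the right end of the press bar; origin on its underside. Leave it where it lies.
- probe: Loose red test probe, 10 x 54 x 10 mm, lying behind the track; origin on its underside. Leave it where it lies.
- spare_board: Loose small green circuit board, 26 x 42 x 13 mm, lying beyond the right end of the track; origin at the centre of its underside. Leave it where it lies.

How it is judged:
By the outcome, as a careful person would: the job done as asked, in the order asked, and still so for the second after the job is handed in, with the robot touching nothing.
It also fails if it takes over 38 s, if anything falls off the work surface, if the arm or the gripper's body presses on something with over 40 N, if the wrist force passes 120 N, or if a joint passes its speed limit or range.

## Working session

There is one attempt and no reset: what is moved stays moved. The work goes in short steps, Python scripts to look and compute and a shell command to move; the robot and the scene stay as the last step left them, time stands still between calls to the robot, and variables do not carry over. Pictures are saved under pics/ and viewed, about 8 in all and at most 12, crops included, and the job is handed in when it is done.

```bash
mkdir -p pics
python3 - <<'E'
from rig import *
import cv2,numpy as np
for c in("top","scene"):
    im=camera(c); cv2.imwrite(f"pics/{c}0.png",im[:,:,::-1])
    for n in("press_bar","flag_push","board","deck","transfer_track","end_stop","plug","brush","spare_board"):
        try: print(c,n,[(np.round(d["at"],4).tolist(),round(d["p"],2)) for d in search_frame(n,c)[:2]])
        except Exception as e: print(c,n,e)
o=get_obs();print(o)
for c in("top","scene"): print(get_calibration(c))
E
```

```text
top press_bar [([0.4562, -0.1617, 0.0289], 0.81)]
top flag_push [([0.5245, -0.1266, 0.0384], 0.73)]
top board [([0.5341, -0.1359, 0.0422], 0.69)]
top deck [([0.5259, -0.1274, 0.0399], 0.91)]
top transfer_track [([0.5117, -0.169, 0.0246], 0.8)]
top end_stop [([0.5166, -0.1707, 0.03], 0.68)]
top plug [([0.4596, -0.3224, 0.0126], 0.62)]
top brush [([0.3809, -0.2014, 0.0137], 0.56)]
top spare_board [([0.53, -0.3454, -0.0009], 0.79), ([0.5122, -0.1696, 0.0246], 0.64)]
scene press_bar [([0.4526, -0.1559, 0.0244], 0.71), ([0.5221, -0.1127, 0.0395], 0.27)]
scene flag_push [([0.5208, -0.1144, 0.0368], 0.86)]
scene board [([0.5313, -0.1312, 0.0464], 0.57)]
scene deck [([0.5165, -0.1173, 0.0424], 0.56)]
scene transfer_track [([0.5123, -0.1365, 0.0235], 0.9), ([0.6202, -0.1001, 0.0081], 0.61)]
scene end_stop [([0.5128, -0.1349, 0.0243], 0.63)]
scene plug [([0.4565, -0.3185, 0.0099], 0.61)]
scene brush [([0.3855, -0.1928, 0.0099], 0.59), ([0.5133, -0.1344, 0.0255], 0.38)]
scene spare_board [([0.5305, -0.3548, 0.0023], 0.55), ([0.4493, -0.1558, 0.0226], 0.43)]
{'time': 1.0, 'q': array([ 1.12749255
[... 556 characters left out ...]
oment': array([-0.04734993, -0.02665435, -0.01921801]), 'grip_width': 0.0867362200874641}
{'fx': 576.6581232416372, 'fy': 576.6581232416372, 'cx': 325.15777973150324, 'cy': 246.72120445742678, 'R': array([[-0.01041917, -0.99990323, -0.00921807],
       [-0.98770301,  0.01172928, -0.1559012 ],
       [ 0.15599424,  0.00748036, -0.98772964]]), 't': array([-0.12406037,  0.55147403,  0.81408821])}
{'fx': 501.9193659223996, 'fy': 501.9193659223996, 'cx': 322.79675580223295, 'cy': 248.21006592699422, 'R': array([[-0.89364348, -0.44834691, -0.01965627],
       [-0.30894976,  0.64638439, -0.69766558],
       [ 0.32550172, -0.6173915 , -0.71615387]]), 't': array([0.39741209, 0.30166562, 0.72971014])}
```

View pics/top0.png

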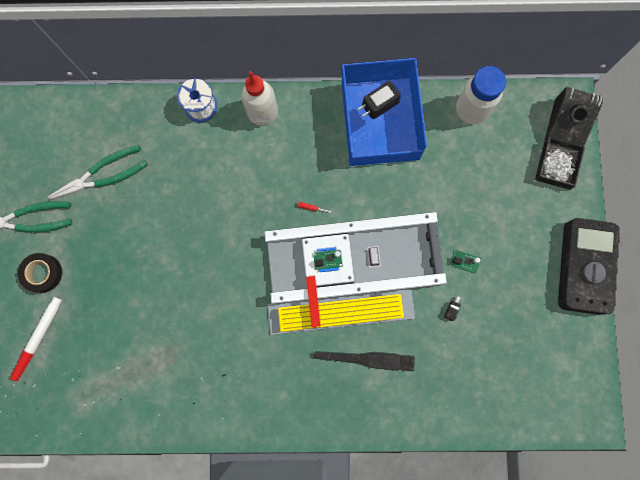

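View pics/scene0.png

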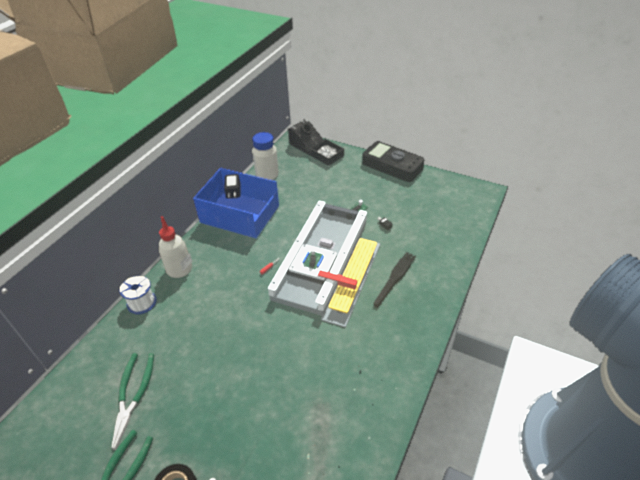

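```bash
cat > h.py <<'E'
import numpy as np,cv2
from rig import *
def bp(uv,z,c,R=None,t=None):
    k=get_calibration(c); R=k["R"];t=k["t"]
    uv=np.atleast_2d(uv).astype(float)
    d=np.c_[(uv[:,0]-k["cx"])/k["fx"],(uv[:,1]-k["cy"])/k["fy"],np.ones(len(uv))]@R
    o=-R.T@t
    return o+d*((z-o[2])/d[:,2])[:,None]
def masks(im):
    h=cv2.cvtColor(im,cv2.COLOR_RGB2HSV)
    y=cv2.inRange(h,(22,120,100),(35,255,255))
    r=cv2.inRange(h,(0,150,90),(8,255,255))|cv2.inRange(h,(172,150,90),(180,255,255))
    return y,r
E
python3 - <<'E'
from h import *
for c,roi in(("top",(220,200,480,380)),("scene",(300,200,400,340))):
    im=cv2.imread(f"pics/{c}0.png")[:,:,::-1].copy()
    y,r=masks(im)
    for nm,m,z in(("yel",y,.024),("red",r,.045)):
        q=np.zeros_like(m);a,b,e,f=roi;q[b:f,a:e]=m[b:f,a:e]
        q=cv2.morphologyEx(q,cv2.MORPH_CLOSE,np.ones((5,5)))
        n,l,s,_=cv2.connectedComponentsWithStats(q)
        for i in range(1,n):
            if s[i,4]<60: continue
            p=np.argwhere(l==i)[:,::-1]
            if nm=="yel" and n>2: pass
            P=bp(p,z,c)[:,:2].astype(np.float32)
            (cx,cy),(w,h),ang=cv2.minAreaRect(P); bx=cv2.boxPoints(((cx,cy),(w,h),ang))
            print(c,nm,s[i],np.round([cx,cy,w,h,ang],4),np.round(bx,4).tolist())
    if c=="top":
        crop=cv2.resize(im[200:380,250:490],None,fx=3.3,fy=3.3,interpolation=cv2.INTER_CUBIC)
        cv2.imwrite("pics/crop.png",crop[:,:,::-1])
E
```

```text
top yel [ 317  294   87   34 2036] [ 0.4564 -0.1793  0.0363  0.1295  5.9857] [[0.43160000443458557, -0.11680000275373459], [0.44510000944137573, -0.24560000002384186], [0.4812000095844269, -0.241799995303154], [0.4677000045776367, -0.11299999803304672]]
top yel [278 305  34  27 760] [ 0.4467 -0.0829  0.0362  0.0465  6.0412] [[0.4262000024318695, -0.06159999966621399], [0.4311000108718872, -0.10790000110864639], [0.46709999442100525, -0.10409999638795853], [0.46219998598098755, -0.05779999867081642]]
top red [298 202  20   9 102] [ 6.1160e-01 -1.0450e-01  2.9500e-02  8.2000e-03  7.4967e+01] [[0.6037999987602234, -0.1177000030875206], [0.6116999983787537, -0.11980000138282776], [0.6193000078201294, -0.09130000323057175], [0.6115000247955322, -0.08919999748468399]]
top red [306 276  14  52 441] [ 0.4691 -0.1117  0.0743  0.0135  5.8465] [[0.43149998784065247, -0.1088000014424324], [0.4327999949455261, -0.12219999730587006], [0.5067999958992004, -0.11460000276565552], [0.5054000020027161, -0.10119999945163727]]
scene yel [336 274  28  34 215] [ 0.4498 -0.113   0.0355  0.0833  6.0164] [[0.4277999997138977, -0.07339999824762344], [0.43650001287460327, -0.15629999339580536], [0.4717999994754791, -0.1525000035762787], [0.46309998631477356, -0.06970000267028809]]
scene red [319 272  38  13 134] [ 0.4691 -0.1106  0.0701  0.0106  5.0554] [[0.43369999527931213, -0.10840000212192535], [0.43470001220703125, -0.11900000274181366], [0.5044999718666077, -0.1128000020980835], [0.503600001335144, -0.10220000147819519]]
```

View pics/crop.png

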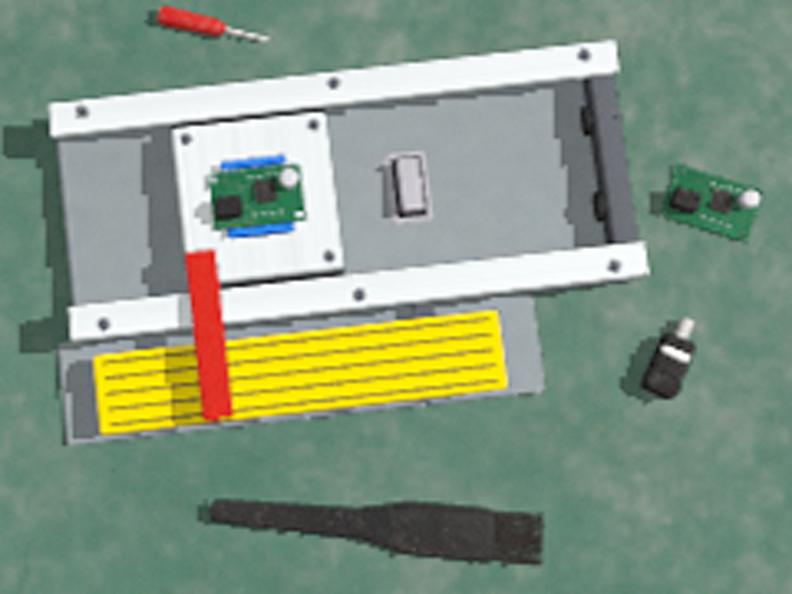

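```bash
python3 -m jog '[{"grip":255,"travel":[3.5,-3.5,0],"twist":7},{"grip":255,"travel":[3.5,-3.5,0],"twist":7},{"grip":255,"travel":[3.5,-3.5,0],"twist":7.2},{"grip":255,"travel":[3.5,-3.5,0],"twist":0},{"grip":255,"travel":[3.5,-3.5,0],"twist":0},{"grip":255,"travel":[3.5,-3.5,0],"twist":0},{"grip":255,"travel":[3.5,-3.5,0],"twist":0},{"grip":255,"travel":[3.5,-3.5,0],"twist":0}]' 20; python3 -m jog '[{"grip":255,"travel":[0,-4.9,0],"twist":0},{"grip":255,"travel":[0,-4.9,0],"twist":0},{"grip":255,"travel":[0,-4.9,0],"twist":0},{"grip":255,"travel":[0,-4.9,0],"twist":0},{"grip":255,"travel":[0,-4.9,0],"twist":0},{"grip":255,"travel":[0,-4.9,0],"twist":0},{"grip":255,"travel":[0,-4.9,0],"twist":0},{"grip":255,"travel":[0,-4.9,0],"twist":0}]'; python3 -m jog '[{"grip":255,"travel":[0,0,0],"twist":0}]'
```

```text
time: 1.8
position: [0.4448, 0.3217, 0.2448]
tool_rot: [-0.053, 0.999, 0.0, 0.0]
ft_force: [0.3, 0.5, -0.8]
grip_width: 0.0307
time: 2.6
position: [0.4434, -0.0708, 0.2449]
tool_rot: [-0.052, 0.999, -0.0, 0.001]
ft_force: [0.4, 0.0, -0.5]
grip_width: 0.0003
time: 2.7
position: [0.445, -0.0749, 0.2451]
tool_rot: [-0.049, 0.999, -0.002, 0.002]
ft_force: [0.8, -0.4, 0.3]
grip_width: 0.0005
```

```bash
python3 -m jog '[{"grip":255,"travel":[0.16,-0.97,-3],"twist":0},{"grip":255,"travel":[0,0,-4],"twist":0},{"grip":255,"travel":[0,0,-4],"twist":0},{"grip":255,"travel":[0,0,-3],"twist":0},{"grip":255,"travel":[0,0,-2],"twist":0},{"grip":255,"travel":[0,0,-1],"twist":0},{"grip":255,"travel":[0,0,0],"twist":0},{"grip":255,"travel":[0,0,0],"twist":0}]'
python3 - <<'E'
from h import *
o=get_obs();print(o["position"],o["ft_force"])
a=camera("scene");b=camera("wrist")
a=cv2.resize(a[200:350,270:420],None,fx=3.2,fy=3.2,interpolation=cv2.INTER_CUBIC)
b=b[:, :]
cv2.imwrite("pics/s1.png",np.hstack([a,cv2.resize(b,(320,240)).repeat(1,0) if 0 else np.pad(cv2.resize(b,(320,240)),((0,240),(0,0),(0,0)))])[:,:,::-1])
E
```

```text
time: 3.5
position: [0.4457, -0.0784, 0.0751]
tool_rot: [-0.053, 0.999, -0.0, 0.0]
ft_force: [-0.6, -0.7, 0.1]
grip_width: 0.0002
[ 0.44566251 -0.07836265  0.0750982 ] [-0.58866728 -0.69032878  0.07567801]
```

View pics/s1.png

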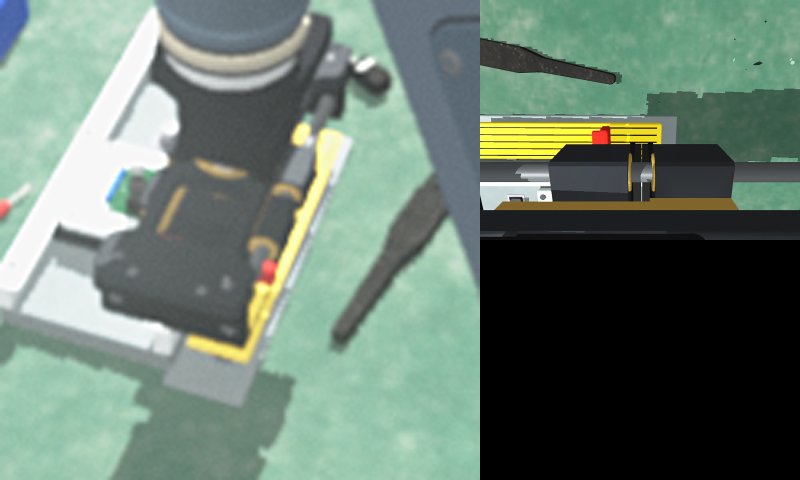

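Run:
```python
from h import *
k=get_calibration("wrist");T=np.linalg.inv(k["T_tool_cam"]);print(np.round(k["T_tool_cam"],3))
for z in(.022,.003,-.02,-.048):
  for x in(-.0095,.0095):
    r=[]
    for y in(-.015,0,.015):
      p=T@[x,y,z,1]; r.append((np.round([k["fx"]*p[0]/p[2]+k["cx"],k["fy"]*p[1]/p[2]+k["cy"]])).tolist()+[round(p[2],3)])
    print(z,x,r)
b=camera("wrist");cv2.imwrite("pics/w1.png",b[180:480,:,::-1])
```

```text
[[ 0.001 -0.966 -0.26   0.071]
 [ 1.     0.001 -0.     0.   ]
 [ 0.    -0.26   0.966 -0.14 ]
 [ 0.     0.     0.     1.   ]]
0.022 -0.0095 [[286.0, 330.0, np.float64(0.178)], [322.0, 330.0, np.float64(0.178)], [358.0, 330.0, np.float64(0.178)]]
0.022 0.0095 [[285.0, 287.0, np.float64(0.173)], [322.0, 287.0, np.float64(0.173)], [359.0, 287.0, np.float64(0.173)]]
0.003 -0.0095 [[282.0, 353.0, np.float64(0.159)], [322.0, 353.0, np.float64(0.159)], [362.0, 353.0, np.float64(0.159)]]
0.003 0.0095 [[280.0, 306.0, np.float64(0.155)], [322.0, 306.0, np.float64(0.155)], [363.0, 306.0, np.float64(0.155)]]
-0.02 -0.0095 [[275.0, 389.0, np.float64(0.137)], [322.0, 389.0, np.float64(0.137)], [368.0, 389.0, np.float64(0.137)]]
-0.02 0.0095 [[273.0, 335.0, np.float64(0.132)], [322.0, 335.0, np.float64(0.132)], [370.0, 335.0, np.float64(0.132)]]
-0.048 -0.0095 [[263.0, 453.0, np.float64(0.11)], [321.0, 453.0, np.float64(0.11)], [380.0, 453.0, np.float64(0.11)]]
-0.048 0.0095 [[260.0, 388.0, np.float64(0.105)], [321.0, 388.0, np.float64(0.105)], [382.0, 388.0, np.float64(0.105)]]
```

View pics/w1.png

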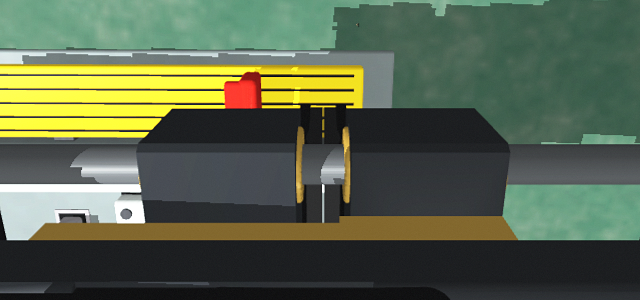

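```bash
python3 -m jog '[{"grip":255,"travel":[0.04,-0.4,-1],"twist":0},{"grip":255,"travel":[0,0,-1],"twist":0},{"grip":255,"travel":[0,0,-0.5],"twist":0},{"grip":255,"travel":[0,0,0],"twist":0},{"grip":255,"travel":[0,0,0],"twist":0}]'; python3 -m jog '[{"grip":255,"travel":[0,0,-0.4],"twist":0},{"grip":255,"travel":[0,0,-0.3],"twist":0},{"grip":255,"travel":[0,0,0],"twist":0},{"grip":255,"travel":[0,0,0],"twist":0}]';python3 -m jog '[{"grip":255,"travel":[0,0,-0.3],"twist":0},{"grip":255,"travel":[0,0,-0.3],"twist":0},{"grip":255,"travel":[0,0,0],"twist":0},{"grip":255,"travel":[0,0,0],"twist":0}]'
```

```text
time: 4.15
position: [0.4452, -0.0824, 0.0491]
tool_rot: [-0.053, 0.999, 0.0, -0.0]
ft_force: [-0.3, -0.6, 0.5]
grip_width: 0.0006
time: 4.55
position: [0.4458, -0.0826, 0.0427]
tool_rot: [-0.053, 0.999, -0.0, 0.0]
ft_force: [0.7, 0.1, 2.0]
grip_width: 0.0002
time: 4.95
position: [0.4458, -0.0826, 0.0366]
tool_rot: [-0.053, 0.999, -0.0, 0.0]
ft_force: [0.9, 1.1, 4.3]
grip_width: 0.0006
```

```bash
python3 -m jog '[{"grip":255,"travel":[0,0,-0.2],"twist":0},{"grip":255,"travel":[0,0,0],"twist":0},{"grip":255,"travel":[0,0,0],"twist":0}]'; python3 -m jog '[{"grip":255,"travel":[0,0,-0.15],"twist":0},{"grip":255,"travel":[0,0,0],"twist":0},{"grip":255,"travel":[0,0,0],"twist":0}]'
```

```text
time: 5.25
position: [0.4458, -0.0826, 0.0347]
tool_rot: [-0.053, 0.999, -0.0, 0.0]
ft_force: [0.4, -0.3, 5.1]
grip_width: 0.0004
time: 5.55
position: [0.4457, -0.0826, 0.0333]
tool_rot: [-0.053, 0.999, -0.0, 0.0]
ft_force: [0.6, 0.1, 6.2]
grip_width: 0.0004
```

```bash
python3 -m jog '[{"grip":255,"travel":[0.05,-0.5,0],"twist":0},{"grip":255,"travel":[0.05,-0.5,0],"twist":0},{"grip":255,"travel":[0.05,-0.5,0],"twist":0},{"grip":255,"travel":[0.06,-0.5,0],"twist":0},{"grip":255,"travel":[0,0,0],"twist":0}]'
python3 - <<'E'
from h import *
a=camera("top");
cv2.imwrite("pics/t2.png",cv2.resize(a[200:380,250:490],None,fx=3.3,fy=3.3,interpolation=cv2.INTER_CUBIC)[:,:,::-1])
E
```

```text
time: 6.05
position: [0.4461, -0.1014, 0.0332]
tool_rot: [-0.052, 0.999, 0.001, -0.002]
ft_force: [-0.6, 3.3, 8.6]
grip_width: 0.0007
```

View pics/t2.png

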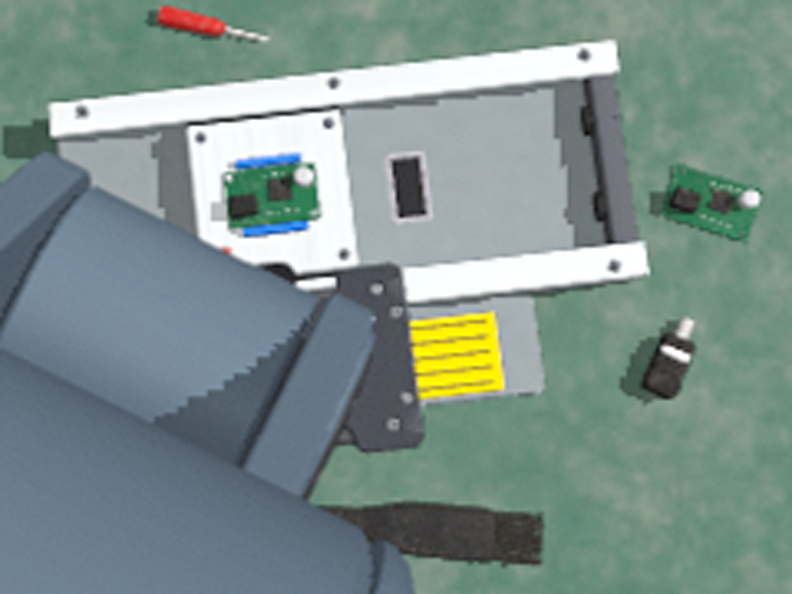

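```bash
python3 -m jog '[{"grip":255,"travel":[0.08,-0.6,0],"twist":0},{"grip":255,"travel":[0.08,-0.7,0],"twist":0},{"grip":255,"travel":[0.08,-0.7,0],"twist":0},{"grip":255,"travel":[0.07,-0.7,0],"twist":0},{"grip":255,"travel":[0.07,-0.7,0],"twist":0},{"grip":255,"travel":[0.07,-0.7,0],"twist":0},{"grip":255,"travel":[0.07,-0.7,0],"twist":0},{"grip":255,"travel":[0,0,0],"twist":0}]';python3 -m jog '[{"grip":255,"travel":[0.07,-0.7,0],"twist":0},{"grip":255,"travel":[0.07,-0.7,0],"twist":0},{"grip":255,"travel":[0.07,-0.7,0],"twist":0},{"grip":255,"travel":[0.05,-0.5,0],"twist":0},{"grip":255,"travel":[0,0,0],"twist":0},{"grip":255,"travel":[0,0,0],"twist":0}]'
```

```text
time: 6.9
position: [0.4509, -0.1489, 0.0333]
tool_rot: [-0.052, 0.999, 0.002, -0.002]
ft_force: [-1.6, 4.0, 9.3]
grip_width: 0.0003
time: 7.5
position: [0.4533, -0.1744, 0.0333]
tool_rot: [-0.052, 0.999, 0.002, -0.002]
ft_force: [-1.1, 4.9, 9.7]
grip_width: 0.0003
```

```bash
python3 -m jog '[{"grip":255,"travel":[0.07,-0.5,0],"twist":0},{"grip":255,"travel":[0.07,-0.5,0],"twist":0},{"grip":255,"travel":[0.07,-0.5,0],"twist":0},{"grip":255,"travel":[0,0,0],"twist":0},{"grip":255,"travel":[0,0,0],"twist":0}]'
python3 - <<'E'
from h import *
a=camera("top");
cv2.imwrite("pics/t3.png",cv2.resize(a[200:380,250:490],None,fx=3.3,fy=3.3,interpolation=cv2.INTER_CUBIC)[:,:,::-1])
E
```

```text
time: 8.0
position: [0.4549, -0.1887, 0.0333]
tool_rot: [-0.052, 0.999, 0.003, -0.003]
ft_force: [-3.1, 5.4, 12.2]
grip_width: 0.0002
```

View pics/t3.png

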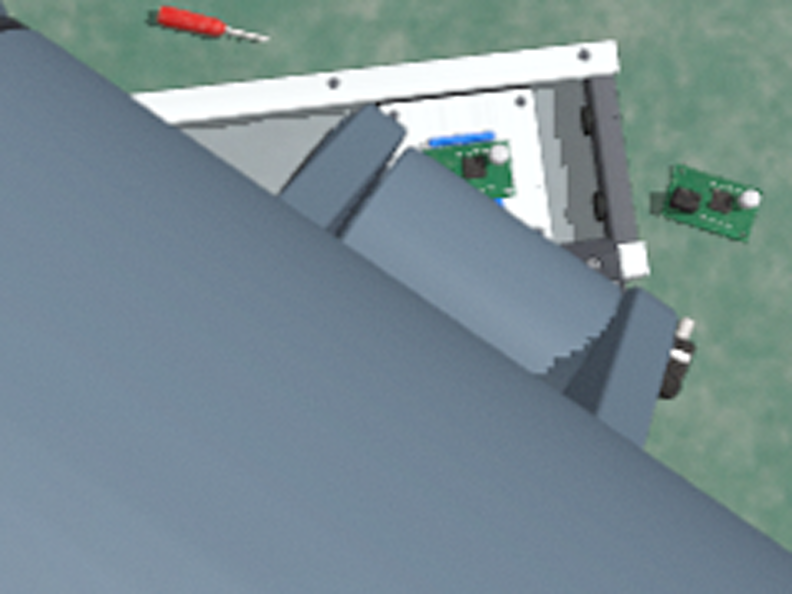

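```bash
python3 -m jog '[{"grip":255,"travel":[0.06,-0.5,0],"twist":0},{"grip":255,"travel":[0.06,-0.5,0],"twist":0},{"grip":255,"travel":[0.03,-0.3,0],"twist":0},{"grip":255,"travel":[0,0,0],"twist":0},{"grip":255,"travel":[0,0,0],"twist":0}]';python3 -m jog '[{"grip":255,"travel":[0.02,-0.2,0],"twist":0},{"grip":255,"travel":[0,0,0],"twist":0},{"grip":255,"travel":[0,0,0],"twist":0}]';python3 -m jog '[{"grip":255,"travel":[0.02,-0.2,0],"twist":0},{"grip":255,"travel":[0,0,0],"twist":0},{"grip":255,"travel":[0,0,0],"twist":0}]'
```

```text
time: 8.55
position: [0.4562, -0.2012, 0.0333]
tool_rot: [-0.052, 0.999, 0.003, -0.003]
ft_force: [-1.4, 6.6, 11.7]
grip_width: 0.0003
time: 8.85
position: [0.4564, -0.2028, 0.0333]
tool_rot: [-0.052, 0.999, 0.003, -0.003]
ft_force: [-1.2, 7.9, 10.8]
grip_width: 0.0006
time: 9.15
position: [0.4566, -0.2047, 0.0333]
tool_rot: [-0.052, 0.999, 0.004, -0.003]
ft_force: [-0.8, 8.2, 11.7]
grip_width: 0.0005
```

```bash
for i in 1; do python3 -m jog '[{"grip":255,"travel":[0.03,-0.3,0],"twist":0},{"grip":255,"travel":[0,0,0],"twist":0},{"grip":255,"travel":[0,0,0],"twist":0}]'; done; python3 -m jog '[{"grip":255,"travel":[0.02,-0.2,0],"twist":0},{"grip":255,"travel":[0,0,0],"twist":0},{"grip":255,"travel":[0,0,0],"twist":0}]';python3 - <<'E'
from h import *
a=camera("top");
cv2.imwrite("pics/t4.png",cv2.resize(a[210:300,380:480],None,fx=6,fy=6,interpolation=cv2.INTER_CUBIC)[:,:,::-1])
E
```

```text
time: 9.45
position: [0.457, -0.2079, 0.0333]
tool_rot: [-0.052, 0.999, 0.003, -0.003]
ft_force: [-1.3, 6.9, 12.0]
grip_width: 0.0006
time: 9.75
position: [0.4572, -0.2097, 0.0333]
tool_rot: [-0.052, 0.999, 0.003, -0.003]
ft_force: [-2.1, 8.3, 11.6]
grip_width: 0.0006
```

View pics/t4.png

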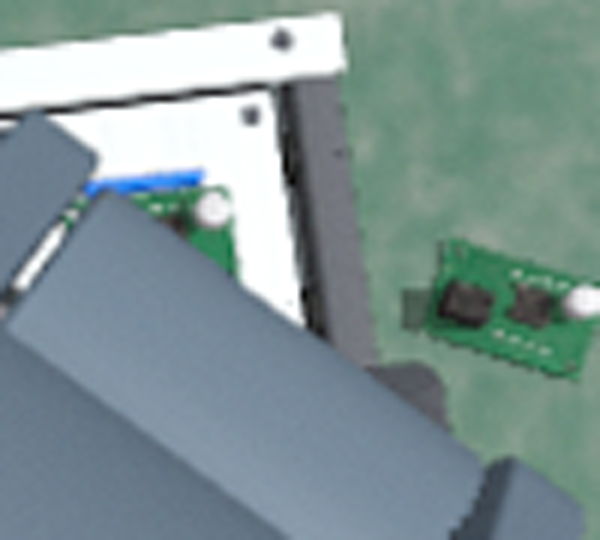

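```bash
python3 -m jog '[{"grip":255,"travel":[0.02,-0.2,0],"twist":0},{"grip":255,"travel":[0,0,0],"twist":0},{"grip":255,"travel":[0,0,0],"twist":0}]';python3 -m jog '[{"grip":255,"travel":[0.02,-0.2,0],"twist":0},{"grip":255,"travel":[0,0,0],"twist":0},{"grip":255,"travel":[0,0,0],"twist":0}]'
```

```text
time: 10.1
position: [0.4573, -0.2116, 0.0333]
tool_rot: [-0.052, 0.999, 0.004, -0.003]
ft_force: [-1.8, 8.8, 12.5]
grip_width: 0.0005
time: 10.4
position: [0.4573, -0.212, 0.0333]
tool_rot: [-0.052, 0.999, 0.005, -0.003]
ft_force: [0.2, 13.3, 13.3]
grip_width: 0.0001
```

```bash
python3 -m jog '[{"grip":255,"travel":[0.01,-0.1,0],"twist":0},{"grip":255,"travel":[0,0,0],"twist":0},{"grip":255,"travel":[0,0,0],"twist":0}]';python3 -m jog '[{"grip":255,"travel":[-0.04,0.4,0],"twist":0},{"grip":255,"travel":[-0.04,0.4,0],"twist":0},{"grip":255,"travel":[0,0,0],"twist":0},{"grip":255,"travel":[0,0,0],"twist":0}]'
```

```text
time: 10.7
position: [0.4573, -0.2121, 0.0333]
tool_rot: [-0.052, 0.999, 0.005, -0.003]
ft_force: [2.1, 16.7, 13.3]
grip_width: 0.0006
time: 11.1
position: [0.4588, -0.2099, 0.0333]
tool_rot: [-0.053, 0.999, 0.001, -0.001]
ft_force: [-1.6, 0.3, 6.8]
grip_width: 0.0005
```

Stalled firmly at the end stop and now backed off; lift straight up.

```bash
python3 -m jog '[{"grip":255,"travel":[0,0,0.5],"twist":0},{"grip":255,"travel":[0,0,1],"twist":0},{"grip":255,"travel":[0,0,2],"twist":0},{"grip":255,"travel":[0,0,4],"twist":0},{"grip":255,"travel":[0,0,4],"twist":0},{"grip":255,"travel":[0,0,4],"twist":0},{"grip":255,"travel":[0,0,4],"twist":0},{"grip":255,"travel":[0,0,0],"twist":0}]'; python3 -m jog '[{"grip":255,"travel":[0,4.5,0],"twist":0},{"grip":255,"travel":[0,4.5,0],"twist":0},{"grip":255,"travel":[0,4.5,0],"twist":0},{"grip":255,"travel":[0,4.5,0],"twist":0},{"grip":255,"travel":[0,4.5,0],"twist":0},{"grip":255,"travel":[0,4.5,0],"twist":0},{"grip":255,"travel":[0,4.5,0],"twist":0},{"grip":255,"travel":[0,4.5,0],"twist":0}]'; python3 -m jog '[{"grip":255,"travel":[0,0,0],"twist":0},{"grip":255,"travel":[0,0,0],"twist":0},{"grip":255,"travel":[0,0,0],"twist":0}]';python3 - <<'E'
from h import *
a=camera("top");
cv2.imwrite("pics/t5.png",cv2.resize(a[200:380,250:490],None,fx=3.3,fy=3.3,interpolation=cv2.INTER_CUBIC)[:,:,::-1])
E
```

```text
time: 11.9
position: [0.4622, -0.2123, 0.2334]
tool_rot: [-0.053, 0.999, -0.004, 0.004]
ft_force: [0.5, -0.2, 0.4]
grip_width: 0.0006
time: 12.7
position: [0.4586, 0.1512, 0.2274]
tool_rot: [-0.053, 0.999, -0.0, -0.001]
ft_force: [0.9, 0.7, 0.1]
grip_width: 0.0003
time: 13.0
position: [0.4592, 0.1486, 0.2276]
tool_rot: [-0.052, 0.999, -0.0, -0.001]
ft_force: [-0.7, 0.4, -0.2]
grip_width: 0.0
```

View pics/t5.png

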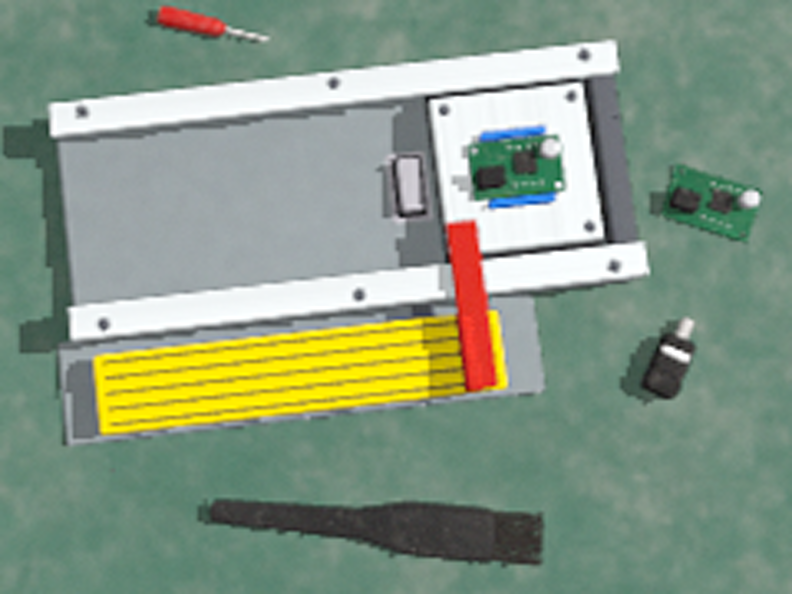

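The pallet sits at the end stop (front edge about x 600 in the crop). The tooth is up behind it (408,185), the bar is up, and the loose parts are where they were.

```bash
python3 -c "
from rig import *
print(hand_in())"
```

```text
the job is handed in; nothing more can be done
None
```

The job is done and handed in at about 13 s of the 38 s allowed. The pallet is at the end stop, and the stop's tooth has sprung up behind it.

- **Press and push:** With the gripper shut, I pressed the bar down about 12.7 mm. I held it there while pushing the flag to the robot's right until the pallet stopped. At that point the arm moved only 0.1 mm for a further 1 mm commanded, and the wrist read about 17 N sideways. The height reading stayed at 33.2–33.3 mm whenever I read it during the push.
- **Release:** I backed off about 2 mm with the bar still down, then lifted straight up and moved away.
- **Last checks:** The final top picture shows the pallet against the end stop, the tooth and bar up, and the brush, plug, probe and spare board where they were at the start. Wrist force was back to noise level.
- **Disagreements:** The top and wrist cameras differed by about 6 mm on where the flag's rear face was, so I placed the fingertip with room for both. The networks' flag and end stop positions were well off, so I measured the bar and flag by colour instead and found the end stop by contact.

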